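Level the plate-pouring shelf and hold the spirit level down

ROBOT

A 6-joint arm with a two-finger parallel gripper is mounted at the origin on a cart in front of the work surface, level with it; the furniture and walls round the work are solid. World frame = base frame: x ahead of the robot, y to its left, z up, the work surface at z = 0. Lengths are in m, angles in rad, forces in N, time in s.
With the tool pointing down it reaches from about 0.4 to 0.825 m from the base axis. Payload 7 kg.
Tool frame: the origin (TCP) lies midway between the tips of the shut fingers; the grasp point (between the pads) lies 19 mm behind it; z points along the fingers, y is the line along which they close (so a half turn about z gives the same grasp; the last joint's range is limited). The gripper opens to 88 mm and grips with 3 to 60 N. Pads are 19 mm wide; open, the fingers measure 130 mm over their backs; the gripper's body (78 mm by 193 mm) begins 47 mm behind the grasp point.
Start: joints at [1.464, 0.359, 0.012, 0, -1.224, -0.288], TCP at [0.26, 0.623, 0.227] pointing down, gripper open.
Joint ranges: [-3.07, 3.07], [-1.43, 2.12], [-1.02, 1.25], [-3.03, 1.67], [-3.05, -0], [-3.03, 3.03]. Speed limits (rad/s): [2.39, 2.39, 3.01, 3.14, 3.14, 3.14].

INTERFACE

Orientations are given as [roll, pitch, yaw] about the fixed x, y, z axes, in that order (R = Rz(yaw) Ry(pitch) Rx(roll)).
In Python, from station import arm, grab_frame, camera_params, spot_in gives the robot as it stands.
- The arm moves only by the shell command python3 -m jog 'ROWS' [FORCE]. ROWS is JSON, a list that holds one entry, the list of rows, each a list of 7 numbers: the shift along the tool's x, y, z in mm, then the turn, a rotation vector about the tool's x, y, z in rad, then the finger opening in mm, from 0 to 87.6. In form: [[[x, y, z, wx, wy, wz, fingers], ...]]. A call has 1 to 20 rows; each row is the pose to reach, as a shift and turn from the pose commanded when the call began, along the tool's axes at that moment; what a row does not reach only later rows make up. A row lasts 1/8 s, in which the tool goes at most 62.5 mm and 10.7 degrees, less where a joint would pass 70% of its speed; a pose out of reach is approached as far as the arm can. A call with a gripper value outside its range is refused whole. The fingers move at their own pace and stop on an object; FORCE is the grip in N (left out, the last holds). Time passes only in rows, so rows that repeat a pose let the fingers close. It gives the time, the measured TCP pose, the force, the opening and the grip force at its end, in the units of the state.
- arm.get_state(): the state, without advancing time (a new reading comes with each control period).
- grab_frame(name): name is "scene" or "top" or "wrist"; returns (picture, depth): 400x640x3 uint8, blue, green, red; 400x640 float32, m along the optical axis (not along the pixel's ray), 0 where there is no reading.
- camera_params(name): a dict with "mtx" (3x3 intrinsics, pixels), "k1" (the pictures are not rectified: a ray, as slopes to the right and down, at radius r is drawn at 1 + k1 r^2 times it, then the intrinsics apply), "R" (3x3) and "t" (3): a world point X has camera coordinates R X + t. Camera axes: x right, y down, z forward; pixel columns grow to the right and rows downward; lengths in m; the calibration is good to about 2 mm. A picture is of the moment at which its call begins: read the wrist's pose just before it. camera_params takes no time and is no camera call; for the wrist camera it gives the pose at the moment of the call.
- arm.job_done(): hands the job in; it is judged then, once.
Trained networks look in the newest picture that a camera, given by its name, has taken for a name from the list of things; names that differ only in an ending like _2 or _b are one class to them, and where a whole thing is asked for, a point or a joint stands for the part that bears it (a point fixed in the world has none). Each returns a list of dicts, best first, with "confidence" (0 to 1); they miss things now and then, are a little off and sometimes report something else, mostly with a low value. They report only what shows in the picture. A call takes as long as a camera call.
- spot_in(query, camera): "uv" ([column, row] in pixels, amid what is visible of it).
The state is a dict: "t": time; "q": joint angles; "qd": joint speeds; "joint_efforts": joint torques, N m; "eef_pos": TCP position; "ee_rot": TCP orientation; "force": force on the tool from outside, world axes, zero at the start; "moment": the same for the moment, N m; "width": finger opening in m; "gripper_force": force on a finger pad.
Only numpy, scipy, OpenCV 4.12 (cv2) and the standard library are available. Lean on these libraries where they do the work, as an engineer would, in place of code of your own. Each camera call takes 0.05 s, during which the arm holds its last target. There are 200 camera calls.

TASK

Lay the blue spirit level lengthwise in the middle of the white shelf of the levelling stand and turn the black knob of its foot until the bubble is centred while the level is pressed down. The shelf rides up on light springs until it is pressed, so finish by pressing the level firmly but gently down, with the shelf bedded on its arm and the bubble in the middle, and keep pressing: the job ends while you hold it so. Leave the beaker, jar, marker and petri dish where they are.

Things in the scene. Friction and masses are not known exactly. Their poses are not given: they have to be found in the camera images.
- level_centre (a point): Centre (half-way up) of the blue spirit level, a loose bar 120 long (its x axis) x 24 wide (y) x 26 high (z up), 100 to 210 g. In the middle of its top lies a yellow-green window 52 long with a white bubble and two black marks; at each end of its top, 45 mm from the centre along x, is a 28 x 18 black rubber pad, the place to press. It starts flat on the bench. Grasp it across its width. It works either way round.
- bubble (a joint): Position of the bubble along its curved vial (radius 0.2 m), rad: 0.01 is 2 mm along the level's x axis, 0 = centred between the marks (centred is within 2.5 mm, 0.0125). It goes to the higher end and equals the slope of the level in rad, positive when the level's +x end is high; it stops at +-0.09 and needs about 0.5 s to settle.
- shelf_top (a point): Centre of the upper face of the white shelf, 175 long (x axis) x 108 wide (y), 8 thick, about 69 mm above the bench when level. Its z axis is the normal of the shelf, so this point's tilt is the shelf's slope. It is hinged at its +x end, on a level line along its y axis 87 mm from this point; its free end (-x, the knob's side) starts too high. Two black lines on it mark the place for the level, whose long side goes along the shelf's x axis.
- shelf (a joint): How far the springs have lifted the shelf off its arm, rad: 0.04 = fully lifted (nothing pressed, even with the level on it), 0 = bedded on the arm. At the rubber pad nearer the knob it takes about 3 N to start it down and 6 N to bed it, 5 mm of travel; 8 to 12 N is a good press. The slope that matters is the one with the shelf bedded: the present slope (free end up) less this value.
- foot_grip (a point): Grip point of the black knob of the levelling foot, on its upright axis, 125 mm above the bench and 7 mm below the knob's top, 158 mm from shelf_top towards the shelf's -x side. The knob is an upright bar grip 42 long (this point's x axis) x 14 thick (y), standing 30 mm proud of a 44 mm knob plate whose top is 102 mm above the bench, over a 68 mm steel disc; pinch the bar across y from above. The point turns with the knob.
- foot (a joint): Angle of the knob, rad, range 0 to 3, growing clockwise seen from above. Each rad clockwise lowers the shelf's free end by 0.06 rad. It turns stiffly (0.2 N m), stays where it is left, and the value at which the shelf is level differs every time (1.6 to 2.0); a turn of 0.6 to 1.4 rad clockwise is needed.
- stand_centre (a point): Point on the bench under the grey stand that carries shelf and knob; the stand is fixed, 290 x 130, and reaches from 165 mm (knob end) to 125 mm (hinge end) of this point along its x axis. A tall beige controller box and a cabinet stand behind it, from about 0.64 m ahead of the robot: swing the arm in on the near side.
- beaker_100: Bystander: clear glass beaker, 56 across, 70 high; origin at the centre of its underside.
- sample_jar: Bystander: clear jar with pale contents, 69 across, 92 high; origin at the centre of its underside.
- marker_red: Bystander: white marker pen with a red cap, 120 long (y axis), 13 thick, lying; origin under its centre.
- petri_2: Bystander: small pink petri dish, 60 across, 15 high; origin at the centre of its underside.

How it is judged:
By the outcome, as a careful person would: the job done as asked, in the order asked, and still so for the second after the job is handed in, while the arm keeps its last pose, push and grip.
It also fails if it takes over 58 s, if anything falls off the work surface, if the arm or the gripper's body presses on something with over 40 N, if the wrist force passes 120 N, or if a joint passes its speed limit or range.

## Working session

There is one attempt and no reset: what is moved stays moved. The work goes in short steps, Python scripts to look and compute and a shell command to move; the robot and the scene stay as the last step left them, time stands still between calls to the robot, and variables do not carry over. Pictures are saved under pics/ and viewed, at most 10 in all, crops included, and the job is handed in when it is done.

```bash
ls; mkdir -p pics
cat > h.py <<'E'
import numpy as np, cv2
from station import arm, grab_frame, camera_params, spot_in
from scipy.spatial.transform import Rotation as Ro
def ray(p,uv):
    m=p["mtx"]; m=np.array(m); d=np.array([(uv[0]-m[0,2])/m[0,0],(uv[1]-m[1,2])/m[1,1]])
    s=d.copy()
    for _ in range(20): s=d/(1+p["k1"]*(s@s))
    return np.array([s[0],s[1],1.])
def at_z(p,uv,z):
    R=np.array(p["R"]);t=np.array(p["t"]); c=-R.T@t; d=R.T@ray(p,uv)
    return c+d*(z-c[2])/d[2]
def at_d(p,uv,dep):
    R=np.array(p["R"]);t=np.array(p["t"]); return R.T@(ray(p,uv)*dep-t)
def st():
    s=arm.get_state(); print("t",round(s["t"],2),"pos",np.round(s["eef_pos"],4),"rot",np.round(s["ee_rot"],3),"F",np.round(s["force"],1),"w",round(s["width"],4),"q",np.round(s["q"],2)); return s
E
python3 - <<'E'
from h import *
s=st()
for n in ("top","scene"):
    im,d=grab_frame(n); cv2.imwrite(f"pics/{n}0.png",im); np.save(f"pics/{n}0.npy",d); p=camera_params(n)
    for q in ("level_centre","shelf_top","foot_grip","bubble","beaker_100","sample_jar","marker_red","petri_2"):
        for r in spot_in(q,n)[:2]:
            uv=r["uv"]; dd=d[int(uv[1]),int(uv[0])]
            print(n,q,np.round(uv,1),round(r["confidence"],2),np.round(at_d(p,uv,dd),3))
E
```

```text
pics
t 0.0 pos [0.2595 0.6226 0.2256] rot [ 3.14  -0.    -0.395] F [ 1.1  0.4 -0.1] w 0.0877 q [ 1.46  0.36  0.01 -0.   -1.22 -0.29]
top level_centre [384.8 218.2] 0.84 [ 0.492 -0.363  0.025]
top shelf_top [231.5 200.1] 0.76 [0.522 0.023 0.074]
top foot_grip [293.3 192.8] 0.58 [ 0.534 -0.134  0.133]
top foot_grip [395.6 268.2] 0.52 [ 0.365 -0.394  0.007]
top beaker_100 [369.2 150.9] 0.76 [ 0.668 -0.322  0.028]
top beaker_100 [292.5 190.5] 0.66 [ 0.54  -0.132  0.13 ]
top sample_jar [455.8 217.6] 0.57 [ 0.496 -0.546  0.028]
top marker_red [393.5 267.8] 0.49 [ 0.366 -0.388  0.009]
top petri_2 [412.  162.3] 0.62 [ 0.644 -0.437  0.014]
top petri_2 [388.2 216.5] 0.26 [ 0.496 -0.372  0.024]
scene level_centre [360.2 256. ] 0.7 [ 0.482 -0.38   0.031]
scene shelf_top [273.8 149.1] 0.84 [0.512 0.023 0.079]
scene foot_grip [314.5 170.2] 0.7 [ 0.528 -0.142  0.116]
scene foot_grip [423.2 246.4] 0.51 [ 0.639 -0.449  0.011]
scene bubble [359.  257.3] 0.64 [ 0.478 -0.38   0.029]
scene beaker_100 [396.  205.7] 0.96 [ 0.67  -0.316  0.027]
scene sample_jar [412.9 293.3] 0.97 [ 0.51  -0.535  0.027]
scene sample_jar [423.6 246.8] 0.28 [ 0.639 -0.451  0.01 ]
scene marker_red [324.5 290.4] 0.79 [ 0.361 -0.389  0.005]
scene marker_red [284.4 167.1] 0.48 [ 0.489 -0.059  0.086]
scene petri_2 [422.3 248. ] 0.81 [ 0.632 -0.452  0.013]
```

View pics/top0.png

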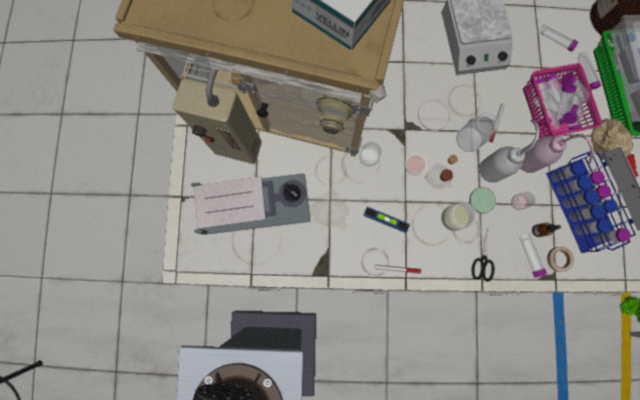

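Run:
```python
from h import *
im=cv2.imread("pics/top0.png"); d=np.load("pics/top0.npy"); p=camera_params("top")
hsv=cv2.cvtColor(im,cv2.COLOR_BGR2HSV)
# level: blue mask near 385,217
def rect(m,name,z):
    n,l,s,c=cv2.connectedComponentsWithStats(m.astype(np.uint8))
    for i in range(1,n):
        if s[i,4]>60:
            pts=np.argwhere(l==i)[:,::-1]
            P=np.array([at_z(p,q,z)[:2] for q in pts])*1000
            r=cv2.minAreaRect(P.astype(np.float32)); print(name,s[i],np.round(r[0],1),np.round(r[1],1),round(r[2],1))
b=(hsv[...,0]>95)&(hsv[...,0]<130)&(hsv[...,1]>110)
b[:, :330]=0; b[:,440:]=0
rect(b,"blue",0.026)
# shelf, knob via depth
Z=np.zeros(d.shape); X=np.zeros(d.shape);Y=np.zeros(d.shape)
for v in range(120,300):
    for u in range(150,480):
        if d[v,u]>0: X[v,u],Y[v,u],Z[v,u]=at_d(p,(u,v),d[v,u])
k=(Z>0.06)&(Z<0.092)&(X>0.4)&(X<0.64)&(Y>-0.08)&(Y<0.15); 
rect(k,"shelf",0.072)
A=np.c_[X[k],Y[k],np.ones(k.sum())]; print("plane",np.linalg.lstsq(A,Z[k],rcond=None)[0])
k=(Z>0.115)&(Z<0.15)&(X>0.45)&(X<0.62)&(Y>-0.2)&(Y<-0.08); rect(k,"knob",0.132)
```

```text
blue [365 212  41  20 113] [ 488.1 -366.2] [110.9  20.7] 69.1
shelf [ 191  176   83   52 3214] [520.3  20.8] [115.8 206. ] 6.6
plane [ 0.00603821 -0.05423054  0.07375819]
knob [284 183  16  16 113] [ 539.9 -129.1] [42.1 13.3] 46.2
```

The top picture shows the level at about (386,219), the shelf at (228,202), the knob at (292,191) and the controller box at (215,120). All of these match the measurements. I'll go to a waypoint near the stand and look there with the wrist camera.

```bash
cat >> h.py <<'E'
def rel(*wps):
    """world waypoints (x,y,z,yaw) -> tool-frame mm and wz, from present pose (tool down)"""
    s=arm.get_state(); R=Ro.from_euler("xyz",s["ee_rot"]).as_matrix(); p=np.array(s["eef_pos"])
    for w in wps:
        v=R.T@(np.array(w[:3])-p)*1000; T=Ro.from_euler("xyz",[np.pi,0,w[3]]).as_matrix()
        print(np.round(v,1),np.round(Ro.from_matrix(R.T@T).as_rotvec(),4))
E
python3 -c "
from h import *
rel((.42,.30,.24,-1.0),(.44,-.05,.25,-1.5),(.488,-.366,.2,-1.936))"
```

```text
[272.3 236.5 -13.4] [0.     0.     0.6051]
[425.4 551.8 -23.4] [0.     0.     1.1051]
[591.3 825.1  26.6] [0.     0.     1.5411]
```

```bash
python3 -m jog '[[[45,40,-3,0,0,0.1,87],[91,79,-5,0,0,0.2,87],[136,118,-7,0,0,0.3,87],[181,158,-9,0,0,0.4,87],[227,197,-11,0,0,0.5,87],[272,236,-13,0,0,0.6,87],[297,289,-15,0,0,0.7,87],[323,342,-17,0,0,0.8,87],[348,394,-19,0,0,0.9,87],[374,447,-20,0,0,1.0,87],[400,500,-22,0,0,1.05,87],[425,552,-23,0,0,1.1,87],[425,552,-23,0,0,1.1,87]]]'
python3 - <<'E'
from h import *
s=st(); p=camera_params("wrist"); im,d=grab_frame("wrist"); cv2.imwrite("pics/w1.png",im); np.save("pics/w1.npy",d)
print("cam",np.round(-np.array(p["R"]).T@np.array(p["t"]),3), np.round(np.array(p["R"])[2],2))
for q in ("shelf_top","foot_grip","level_centre"):
    for r in spot_in(q,"wrist")[:2]:
        uv=r["uv"]; print(q,np.round(uv,1),round(r["confidence"],2),np.round(at_d(p,uv,d[int(uv[1]),int(uv[0])]),3))
rel((.488,-.366,.2,-1.936))
E
```

```text
t: 2.52
eef_pos: [0.4392, -0.0533, 0.2498]
ee_rot: [-3.141, -0.0, -1.501]
force: [0.8, 0.6, -0.8]
width: 0.087
gripper_force: 0.0
t 2.52 pos [ 0.4392 -0.0533  0.2498] rot [-3.141 -0.    -1.501] F [ 0.8  0.6 -0.8] w 0.087 q [ 0.33 -0.05 -0.43  0.   -1.19 -0.26]
cam [ 0.444 -0.128  0.407] [-0.02  0.27 -0.96]
shelf_top [253.6 215.4] 0.89 [ 0.514 -0.01   0.081]
[319.5 -23.8  49.6] [-2.000e-04  2.000e-04  4.421e-01]
```

View pics/w1.png

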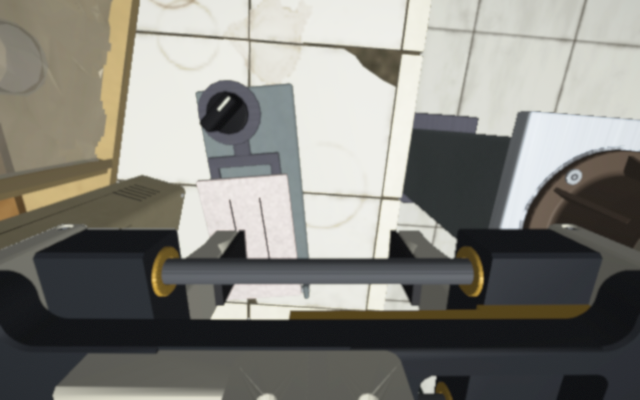

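The wrist view shows the knob bar at (223,110), lying diagonally, the shelf at (250,215) with its two black lines, and the controller box at the left.

```bash
cat >> h.py <<'E'
def cloud(d,p,step=1):
    m=np.array(p["mtx"]); v,u=np.mgrid[0:d.shape[0]:step,0:d.shape[1]:step]; uv=np.stack([u.ravel(),v.ravel()],1).astype(float)
    n=(uv-[m[0,2],m[1,2]])/[m[0,0],m[1,1]]; s=n.copy()
    for _ in range(20): s=n/(1+p["k1"]*(s**2).sum(1,keepdims=True))
    dd=d[::step,::step].ravel(); P=(np.c_[s,np.ones(len(s))]*dd[:,None]-np.array(p["t"]))@np.array(p["R"])
    P[dd<=0]=np.nan; return P.reshape(*d[::step,::step].shape,3)
def prect(P,k,name):
    r=cv2.minAreaRect((P[k][:,:2]*1000).astype(np.float32)); print(name,k.sum(),np.round(r[0],1),np.round(r[1],1),round(r[2],1),"zmed",round(float(np.median(P[k][:,2])),4))
E
python3 - <<'E'
from h import *
p=camera_params("wrist"); d=np.load("pics/w1.npy"); im=cv2.imread("pics/w1.png"); P=cloud(d,p); X,Y,Z=P[...,0],P[...,1],P[...,2]
prect(P,(Z>.122)&(Z<.145)&(abs(X-.54)<.05)&(abs(Y+.13)<.04),"bar")
k=(Z>.094)&(Z<.145)&(abs(X-.54)<.06)&(abs(Y+.13)<.05); prect(P,k,"knob plate")
k=(Z>.06)&(Z<.1)&(abs(X-.525)<.08)&(Y>-.068)&(Y<.1)&(im.min(2)>150); prect(P,k,"shelf")
A=np.c_[X[k],Y[k],np.ones(k.sum())]; c=np.linalg.lstsq(A,Z[k],rcond=None)[0]; print("plane",c,Z[k].min(),Z[k].max())
# black lines
n=(im.max(2)<90)&(Z>.06)&(Z<.1)&(abs(X-.525)<.045)&(Y>-.055)&(Y<.1); l,lab,s,_=cv2.connectedComponentsWithStats(n.astype(np.uint8))
for i in range(1,l):
    if s[i,4]>20: prect(P,lab==i,"line")
E
python3 -m jog '[[[50,-4,8,0,0,0.06,87],[100,-8,15,0,0,0.13,87],[150,-12,20,0,0,0.2,87],[210,-16,25,0,0,0.3,87],[240,-22,30,0,0,0.44,87],[240,-24,30,0,0,0.44,87]]]'
python3 - <<'E'
from h import *
s=st(); p=camera_params("wrist"); im,d=grab_frame("wrist"); cv2.imwrite("pics/w2.png",im); np.save("pics/w2.npy",d)
for q in ("level_centre","bubble"):
    for r in spot_in(q,"wrist")[:2]:
        uv=r["uv"]; print(q,np.round(uv,1),round(r["confidence"],2),np.round(at_d(p,uv,d[int(uv[1]),int(uv[0])]),3))
P=cloud(d,p); Z=P[...,2]; k=(Z>.015)&(Z<.04)&(abs(P[...,0]-.488)<.08)&(abs(P[...,1]+.366)<.08); prect(P,k,"level")
E
```

```text
bar 711 [ 539.9 -123.4] [41.  14.6] 47.7 zmed 0.1302
knob plate 1596 [ 540.6 -123.9] [59.9 58.1] 80.1 zmed 0.1145
shelf 6216 [517.9  16.8] [108.3 183.8] 8.7 zmed 0.0802
plane [ 0.01463335 -0.09545531  0.07165778] 0.06164941802219417 0.08612375083719989
t: 3.48
eef_pos: [0.4824, -0.2877, 0.2183]
ee_rot: [3.14, -0.0, -1.936]
force: [0.5, 0.4, -0.4]
width: 0.0872
gripper_force: 0.0
t 3.48 pos [ 0.4824 -0.2877  0.2183] rot [ 3.14  -0.    -1.936] F [ 0.5  0.4 -0.4] w 0.0872 q [-0.19  0.18 -0.25 -0.   -1.14 -0.18]
level_centre [287.6 116.9] 0.83 [ 0.487 -0.373  0.028]
level 2083 [ 488.7 -369.1] [118.3  24.2] 68.9 zmed 0.0253
```

View pics/w2.png

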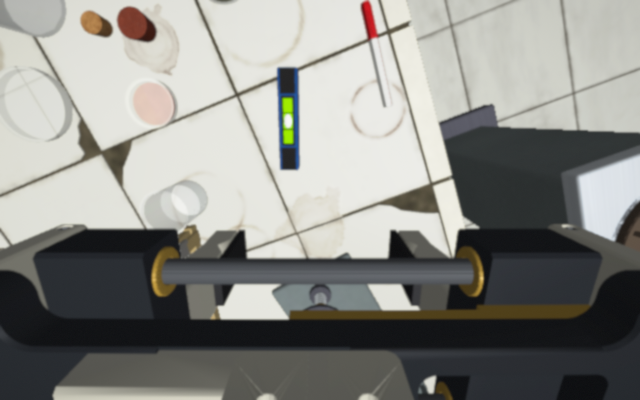

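The level is at (288,119) with its bubble centred, and its measured size and height match the description. Next I grasp it.

Run:
```python
from h import *
rel((.4887,-.3691,.10,-1.939),(.4887,-.3691,.005,-1.939))
im=cv2.imread("pics/top0.png"); p=camera_params("top")
for uv in ((193,184),(262,178),(266,219),(197,228)): print(np.round(at_z(p,uv,.073),3))
c=im[165:245,180:320]; cv2.imwrite("pics/topcrop.png",cv2.resize(c,None,fx=5,fy=5,interpolation=cv2.INTER_CUBIC))
```

```text
[ 75.4 -35.3 119.5] [0.0002 0.0001 0.0074]
[ 75.4 -35.4 214.5] [0.0002 0.0001 0.0074]
[0.561 0.124 0.073]
[ 0.58  -0.05   0.073]
[ 0.477 -0.064  0.073]
[0.451 0.106 0.073]
```

View pics/topcrop.png

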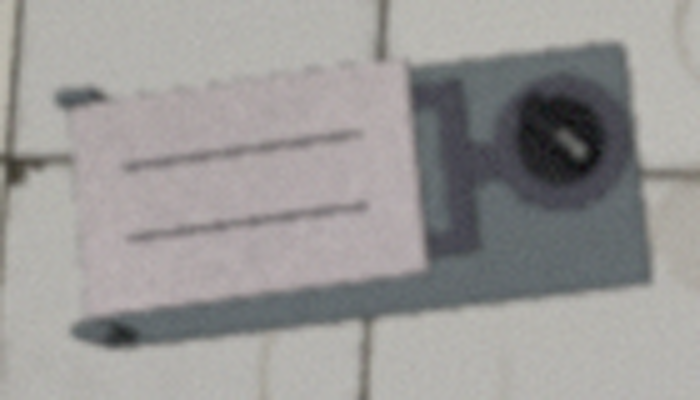

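The crop shows the two black lines from (123,168) to (362,132) and from (127,239) to (367,207). I'll turn their midpoint into the target.

```bash
python3 -m jog '[[[40,-18,60,0,0,0.007,87],[75,-35,115,0,0,0.007,87],[75,-35,165,0,0,0.007,87],[75,-35,213,0,0,0.007,87],[75,-35,214,0,0,0.007,87],[75,-35,214,0,0,0.007,20],[75,-35,214,0,0,0.007,10],[75,-35,214,0,0,0.007,10],[75,-35,214,0,0,0.007,10],[75,-35,214,0,0,0.007,10]]]' 30
python3 - <<'E'
from h import *
p=camera_params("top"); o=np.array([180,165])
f=lambda a,z:at_z(p,np.array(a)/5+o,z)[:2]
for z in (.072,):
    L=[f(a,z) for a in ((123,168),(362,132),(127,239),(367,207))]; C=[f((70,103),.066),f((408,60),.082),f((428,270),.082),f((85,318),.066)]
    print("lines c",np.mean(L,0),"yaw",np.degrees(np.arctan2(*(L[0]+L[2]-L[1]-L[3])[::-1])))
    print("corn c",np.mean(C,0),"yaw",np.degrees(np.arctan2(*(C[0]+C[3]-C[1]-C[2])[::-1])),np.linalg.norm(C[0]-C[1]),np.linalg.norm(C[1]-C[2]))
st()
E
```

```text
t: 4.88
eef_pos: [0.4878, -0.37, 0.0058]
ee_rot: [-3.141, 0.0, -1.942]
force: [0.0, 0.5, -0.4]
width: 0.0427
gripper_force: 0.0
lines c [0.51718332 0.0301537 ] yaw 99.3845470271113
corn c [0.51655624 0.02906691] yaw 97.93925310834506 0.174862289068456 0.10533522939551242
t 4.88 pos [ 0.4878 -0.37    0.0058] rot [-3.141  0.    -1.942] F [ 0.   0.5 -0.4] w 0.0427 q [-0.33  0.48 -0.38 -0.   -0.72 -0.04]
```

```bash
python3 -m jog '[[[0,0,0,0,0,0,10],[0,0,0,0,0,0,10],[0,0,0,0,0,0,10],[0,0,-20,0,0,0,10],[0,0,-60,0,0,0,10],[0,0,-120,0,0,0,10],[0,0,-180,0,0,0,10],[0,0,-180,0,0,0,10]]]' 30
python3 - <<'E'
from h import *
s=st(); d=np.load("pics/top0.npy"); P=cloud(d,camera_params("top")); X,Y,Z=P[...,0],P[...,1],P[...,2]
k=(Z>.2)&(X<.8)&(Y>-.4)&(Y<.2)&(X>.5); print("box min x",[ (round(y,2),np.round(np.nanmin(np.where(k&(abs(Y-y)<.02),X,9)),3)) for y in (-.36,-.2,-.1,0,.1)])
rel((.47,-.27,.2,-1.8),(.475,-.08,.2,-1.6),(.5165,.031,.19,-1.421),(.5165,.031,.11,-1.421))
E
```

```text
t: 5.88
eef_pos: [0.4903, -0.3713, 0.1912]
ee_rot: [-3.132, -0.001, -1.941]
force: [0.7, 0.8, -2.8]
width: 0.0238
gripper_force: 30.0
t 5.88 pos [ 0.4903 -0.3713  0.1912] rot [-3.132e+00 -1.000e-03 -1.941e+00] F [ 0.7  0.8 -2.8] w 0.0238 q [-0.33  0.28 -0.19  0.   -1.1  -0.04]
box min x [(-0.36, np.float64(9.0)), (-0.2, np.float64(0.653)), (-0.1, np.float64(0.676)), (0, np.float64(0.631)), (0.1, np.float64(0.655))]
[-87.1  55.5  -9.4] [-0.0096 -0.0015 -0.1412]
[-266.   119.7  -10.1] [-0.0094 -0.0024 -0.3412]
[-3.845e+02  1.213e+02 -3.000e-01] [-0.0092 -0.0033 -0.5202]
[-384.6  122.    79.7] [-0.0092 -0.0033 -0.5202]
```

```bash
python3 -m jog '[[[-43,28,-5,0,0,-0.07,10],[-87,55,-9,0,0,-0.14,10],[-130,72,-9,0,0,-0.2,10],[-175,88,-9,0,0,-0.24,10],[-220,104,-9,0,0,-0.3,10],[-266,120,-9,0,0,-0.34,10],[-305,120,-6,0,0.03,-0.4,10],[-345,121,-3,0,0.06,-0.46,10],[-384,121,10,0,0.09,-0.52,10],[-384,121,40,0,0.09,-0.52,10],[-384,121,50,0,0.09,-0.52,10],[-384,121,50,0,0.09,-0.52,10]]]' 30
python3 - <<'E'
from h import *
s=st(); p=camera_params("wrist"); im,d=grab_frame("wrist"); cv2.imwrite("pics/w3.png",im); np.save("pics/w3.npy",d)
P=cloud(d,p); X,Y,Z=P[...,0],P[...,1],P[...,2]
prect(P,(Z>.122)&(Z<.145)&(abs(X-.54)<.05)&(Y<-.085)&(Y>-.17),"bar")
k=(Z>.06)&(Z<.1)&(abs(X-.525)<.08)&(Y>-.08)&(Y<.12)&(im.min(2)>140); prect(P,k,"shelf")
A=np.c_[X[k],Y[k],np.ones(k.sum())]; print("plane",np.linalg.lstsq(A,Z[k],rcond=None)[0])
E
```

```text
t: 7.38
eef_pos: [0.5135, 0.0311, 0.1348]
ee_rot: [3.116, -0.087, -1.421]
force: [0.0, 0.7, -1.7]
width: 0.0241
gripper_force: 30.0
t 7.38 pos [0.5135 0.0311 0.1348] rot [ 3.116 -0.087 -1.421] F [ 0.   0.7 -1.7] w 0.0241 q [ 0.5   0.19 -0.49  0.09 -0.95 -0.4 ]
bar 0 [0. 0.] [0. 0.] 0.0 zmed nan
shelf 13456 [516.1  28.6] [108.6 173.5] 8.2 zmed 0.0813
plane [ 0.01410189 -0.0967355   0.07180323]
  return _methods._mean(a, axis=axis, dtype=dtype,
  ret = ret.dtype.type(ret / rcount)
```

View pics/w3.png

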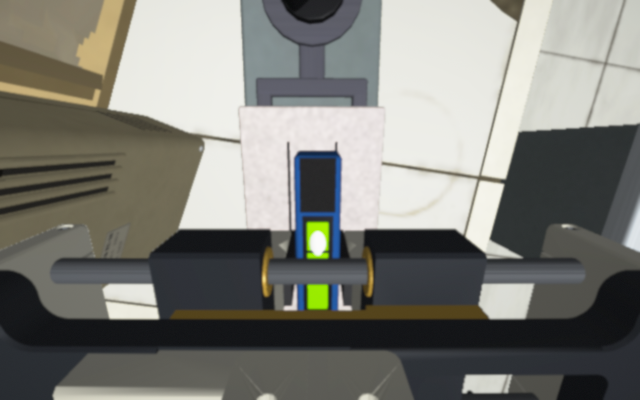

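The level is gripped and lies between and parallel to the two lines, with its front end at (318,155). The knob plate is visible at (313,10). Next I lower it onto the shelf.

```bash
cat >> h.py <<'E'
def rel6(pos,rpy):
    s=arm.get_state(); R=Ro.from_euler("xyz",s["ee_rot"]).as_matrix()
    print(np.round(R.T@(np.array(pos)-s["eef_pos"])*1000,1),np.round((Ro.from_matrix(R.T)*Ro.from_euler("xyz",rpy)).as_rotvec(),4))
E
python3 - <<'E'
from h import *
rel6((.516,.029,.093),(np.pi,-.098,-1.428));rel6((.516,.029,.083),(np.pi,-.098,-1.428))
E
```

```text
[-1.2 -2.4 42.8] [0.0226 0.0116 0.007 ]
[-2.1 -2.7 52.7] [0.0226 0.0116 0.007 ]
```

```bash
python3 -m jog '[[[0,-2,20,0.02,0.01,0.007,10],[-1,-2,40,0.02,0.01,0.007,10],[-2,-3,46,0.02,0.01,0.007,10],[-2,-3,50,0.02,0.01,0.007,10],[-2,-3,52,0.02,0.01,0.007,10],[-2,-3,53,0.02,0.01,0.007,10],[-2,-3,53,0.02,0.01,0.007,10]]]' 30
```

```text
t: 8.3
eef_pos: [0.5168, 0.0296, 0.0831]
ee_rot: [3.14, -0.096, -1.427]
force: [-0.3, 0.3, 1.5]
width: 0.0238
gripper_force: 30.0
```

Contact shows in the force change, so I release and go to the knob.

```bash
python3 -m jog '[[[0,0,0,0,0,0,40],[0,0,0,0,0,0,60],[0,0,0,0,0,0,60],[0,0,-10,0,0,0,60],[0,0,-50,0,0,0,60],[0,0,-100,0,0,0,60],[0,0,-100,0,0,0,60]]]' 30
python3 - <<'E'
from h import *
s=st(); p=camera_params("wrist"); im,d=grab_frame("wrist"); cv2.imwrite("pics/w4.png",im); P=cloud(d,p); X,Y,Z=P[...,0],P[...,1],P[...,2]
prect(P,(Z>.122)&(Z<.145)&(abs(X-.54)<.05)&(Y<-.085)&(Y>-.17),"bar")
b=cv2.inRange(cv2.cvtColor(im,cv2.COLOR_BGR2HSV),(100,100,40),(130,255,255))>0; k=b&(Z>.09)&(Z<.13)&(abs(X-.516)<.05); prect(P,k,"level")
d=np.load("pics/top0.npy"); Q=cloud(d,camera_params("top")); X,Y,Z=Q[...,0],Q[...,1],Q[...,2]
print("min x",[(y,np.round(np.nanmin(np.where((Z>.16)&(X>.57)&(abs(Y-y)<.012),X,9)),3)) for y in (-.22,-.2,-.18,-.16,-.14,-.12,-.1,-.06,-.03)])
z=np.pi
rel6((.5,-.05,.19),(z,0,-1.9));rel6((.54,-.1235,.17),(z,0,-2.309));rel6((.54,-.1235,.107),(z,0,-2.309))
E
```

```text
t: 9.18
eef_pos: [0.5177, 0.0403, 0.1868]
ee_rot: [-3.136, -0.094, -1.427]
force: [0.0, 0.1, -0.9]
width: 0.06
gripper_force: 0.0
t 9.18 pos [0.5177 0.0403 0.1868] rot [-3.136 -0.094 -1.427] F [ 0.   0.1 -0.9] w 0.06 q [ 0.52  0.13 -0.44  0.1  -1.04 -0.44]
bar 436 [ 543.5 -115.8] [25.1 11.1] 15.9 zmed 0.1296
level 1121 [516.3  28.2] [ 22.  109.7] 8.5 zmed 0.1033
min x [(-0.22, np.float64(0.65)), (-0.2, np.float64(0.656)), (-0.18, np.float64(0.661)), (-0.16, np.float64(0.666)), (-0.14, np.float64(0.671)), (-0.12, np.float64(0.675)), (-0.1, np.float64(0.68)), (-0.06, np.float64(0.678)), (-0.03, np.float64(0.635))]
[86.7 29.   2.6] [-0.0245 -0.0921  0.4724]
[162.9  -0.   29.9] [-0.0437 -0.0872  0.881 ]
[1.569e+02 1.000e-01 9.270e+01] [-0.0437 -0.0872  0.881 ]
```

View pics/w4.png

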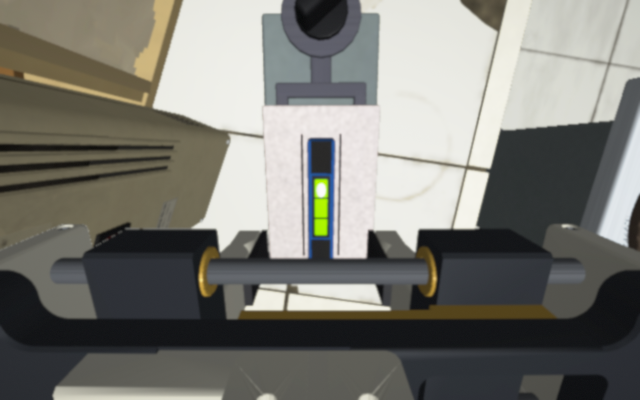

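The level lies in the middle of the shelf, between the lines, with the bubble at the knob end (321,188). On to the knob.

```bash
python3 -m jog '[[[43,15,0,-0.012,-0.045,0.18,60],[87,29,3,-0.02,-0.09,0.36,60],[125,15,10,-0.03,-0.09,0.54,60],[163,0,25,-0.04,-0.088,0.72,60],[163,0,30,-0.044,-0.087,0.881,60],[163,0,30,-0.044,-0.087,0.881,60]]]' 30
python3 - <<'E'
from h import *
s=st(); rel6((.54,-.1235,.107),(np.pi,0,-2.309))
E
```

```text
t: 9.98
eef_pos: [0.5377, -0.125, 0.1663]
ee_rot: [3.138, -0.007, -2.31]
force: [0.1, -0.5, -0.8]
width: 0.0599
gripper_force: 0.0
t 9.97 pos [ 0.5377 -0.125   0.1663] rot [ 3.138 -0.007 -2.31 ] F [ 0.1 -0.5 -0.8] w 0.0599 q [ 0.13  0.21 -0.34  0.   -1.03 -0.87]
[-3.1 -0.9 59.3] [ 0.0041 -0.007  -0.0007]
```

```bash
python3 -m jog '[[[-3,-1,30,0,-0.007,0,60],[-3,-1,52,0,-0.007,0,60],[-3,-1,58,0,-0.007,0,60],[-3,-1,58,0,-0.007,0,60],[-3,-1,58,0,-0.007,0,5],[-3,-1,58,0,-0.007,0,5],[-3,-1,58,0,-0.007,0,5],[-3,-1,58,0,-0.007,0,5],[-3,-1,58,0,-0.007,0,5],[-3,-1,58,0,-0.007,0,5]]]' 60
```

```text
t: 11.22
eef_pos: [0.5419, -0.1235, 0.11]
ee_rot: [3.141, 0.002, -2.309]
force: [2.3, -3.4, -1.9]
width: 0.0138
gripper_force: 59.9
```

Gripped: the opening is 13.8 mm, against the 14 mm bar. I turn it about 0.95 rad clockwise.

```bash
python3 -m jog '[[[0,0,0,0,0,0.1,5],[0,0,0,0,0,0.2,5],[0,0,0,0,0,0.3,5],[0,0,0,0,0,0.4,5],[0,0,0,0,0,0.5,5],[0,0,0,0,0,0.6,5],[0,0,0,0,0,0.7,5],[0,0,0,0,0,0.8,5],[0,0,0,0,0,0.9,5],[0,0,0,0,0,0.96,5],[0,0,0,0,0,0.96,5],[0,0,0,0,0,0.96,5]]]' 60
python3 - <<'E'
from h import *
st()
im,d=grab_frame("wrist"); p=camera_params("wrist"); cv2.imwrite("pics/w5.png",im)
for n in ("wrist","scene"):
    im,d=grab_frame(n); p=camera_params(n); P=cloud(d,p); X,Y,Z=P[...,0],P[...,1],P[...,2]
    k=(Z>.06)&(Z<.1)&(abs(X-.516)<.06)&(Y>-.06)&(Y<.11)&(im.min(2)>130)
    if k.sum()>300:
        A=np.c_[X[k],Y[k],np.ones(k.sum())]; c=np.linalg.lstsq(A,Z[k],rcond=None)[0]; r=abs(A@c-Z[k]); g=r<.003
        c=np.linalg.lstsq(A[g],Z[k][g],rcond=None)[0]; print(n,k.sum(),g.sum(),c,"slope",np.hypot(c[0],c[1]))
E
```

```text
t: 12.72
eef_pos: [0.5431, -0.1263, 0.1101]
ee_rot: [-3.14, 0.003, 3.014]
force: [9.5, -22.5, -9.6]
width: 0.0137
gripper_force: 59.9
t 12.72 pos [ 0.5431 -0.1263  0.1101] rot [-3.140e+00  3.000e-03  3.014e+00] F [  9.5 -22.5  -9.6] w 0.0137 q [ 0.12  0.27 -0.41  0.   -0.89 -1.82]
wrist 24428 24042 [ 0.00516296 -0.03909701  0.06959701] slope 0.03943643579150437
scene 1047 855 [ 0.00390421 -0.03554816  0.07223748] slope 0.03576191393030578
```

The shelf slope is now about 0.039, so about 0 once bedded. I release the knob and go to press on the pad nearer the knob.

```bash
python3 -m jog '[[[0,0,0,0,0,0.96,40],[0,0,0,0,0,0.96,40],[0,0,0,0,0,0.96,40],[0,0,-5,0,0,0.96,40],[0,0,-40,0,0,0.96,40],[0,0,-60,0,0,0.96,0],[0,0,-60,0,0,0.96,0]]]' 20
python3 - <<'E'
from h import *
st();
E
```

```text
t: 13.75
eef_pos: [0.5422, -0.1231, 0.1715]
ee_rot: [3.137, -0.001, 2.054]
force: [0.5, -0.2, 0.4]
width: 0.0252
gripper_force: 0.0
t 13.75 pos [ 0.5422 -0.1231  0.1715] rot [ 3.137e+00 -1.000e-03  2.054e+00] F [ 0.5 -0.2  0.4] w 0.0252 q [ 0.13  0.21 -0.33 -0.   -1.03 -2.78]
```

My error: rows are relative to the start of the call, so the tool turned another 0.96 rad while the fingers were opening. The knob may have moved, so I'll measure it.

```bash
cat >> h.py <<'E'
def slope(n):
    p=camera_params(n); im,d=grab_frame(n); P=cloud(d,p); X,Y,Z=P[...,0],P[...,1],P[...,2]
    k=(Z>.06)&(Z<.1)&(abs(X-.516)<.06)&(Y>-.06)&(Y<.11)&(im.min(2)>130); print(n,k.sum())
    if k.sum()>300:
        A=np.c_[X[k],Y[k],np.ones(k.sum())]; c=np.linalg.lstsq(A,Z[k],rcond=None)[0]
        for _ in range(3): g=abs(A@c-Z[k])<.003; c=np.linalg.lstsq(A[g],Z[k][g],rcond=None)[0]
        print(g.sum(),np.round(c,4),"slope along shelf",round(float(c[:2]@[.143,-.99]),4))
    return im,P
E
python3 - <<'E'
from h import *
im,P=slope("wrist"); cv2.imwrite("pics/w6.png",im); slope("scene")
im,P=slope("top"); X,Y,Z=P[...,0],P[...,1],P[...,2]
E
```

```text
wrist 13770
13470 [ 0.0041 -0.0331  0.0696] slope along shelf 0.0334
scene 932
761 [ 0.0071 -0.0349  0.0699] slope along shelf 0.0355
top 2248
1997 [ 0.0066 -0.0335  0.0685] slope along shelf 0.0341
```

View pics/w6.png

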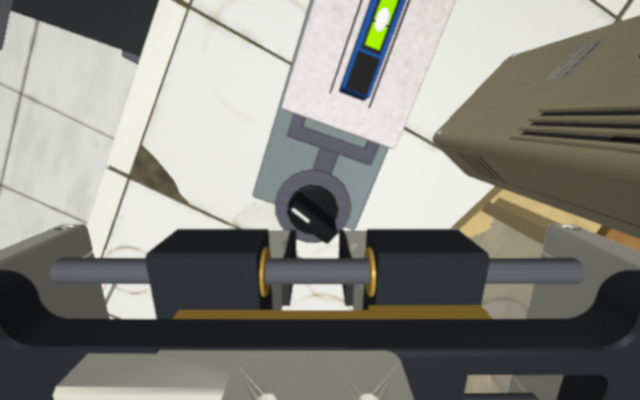

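The knob went about 0.1 rad too far: the slope is now 0.034, so about −0.006 bedded, probably still within tolerance. The level is still in place. I'll press and read the bubble.

Run:
```python
from h import *
z=np.pi; c=np.array([.5163,.0282])+.047*np.array([.143,-.99]); print(c)
rel6((.525,-.07,.16),(z,0,2.4)); rel6((*c,.13),(z,0,2.5)); rel6((*c,.104),(z,0,2.5))
```

```text
[ 0.523021 -0.01833 ]
[54.3 10.8  9.2] [ 0.001  -0.0031 -0.346 ]
[100.8  33.   39.4] [ 0.0011 -0.003  -0.446 ]
[100.8  33.   65.4] [ 0.0011 -0.003  -0.446 ]
```

```bash
python3 -m jog '[[[27,5,4,0,0,-0.17,0],[54,11,9,0,0,-0.34,0],[85,25,25,0,0,-0.446,0],[101,33,39,0,0,-0.446,0],[101,33,55,0,0,-0.446,0],[101,33,63,0,0,-0.446,0],[101,33,65,0,0,-0.446,0],[101,33,65,0,0,-0.446,0]]]' 20
python3 - <<'E'
from h import *
st()
E
```

```text
t: 14.9
eef_pos: [0.5237, -0.0185, 0.1052]
ee_rot: [3.139, -0.001, 2.499]
force: [-0.2, 0.4, -0.6]
width: 0.0005
gripper_force: 0.0
t 14.9 pos [ 0.5237 -0.0185  0.1052] rot [ 3.139e+00 -1.000e-03  2.499e+00] F [-0.2  0.4 -0.6] w 0.0005 q [ 0.34  0.23 -0.48 -0.   -0.86 -2.55]
```

Next I descend until the force rises. Bedding is expected near z = 0.094.

```bash
python3 -m jog '[[[0,0,2,0,0,0,0],[0,0,4,0,0,0,0],[0,0,6,0,0,0,0],[0,0,7,0,0,0,0],[0,0,8,0,0,0,0],[0,0,8,0,0,0,0]]]' 20
```

```text
t: 15.65
eef_pos: [0.5238, -0.0184, 0.0974]
ee_rot: [3.139, -0.001, 2.5]
force: [0.9, -3.6, 4.3]
width: 0.0008
gripper_force: 2.2
```

```bash
python3 -m jog '[[[0,0,1,0,0,0,0],[0,0,2,0,0,0,0],[0,0,2.5,0,0,0,0],[0,0,2.5,0,0,0,0]]]' 20
```

```text
t: 16.15
eef_pos: [0.5239, -0.0184, 0.0949]
ee_rot: [3.139, -0.001, 2.5]
force: [0.6, -5.1, 6.7]
width: 0.0007
gripper_force: 3.1
```

```bash
python3 -m jog '[[[0,0,0.5,0,0,0,0],[0,0,1,0,0,0,0],[0,0,1,0,0,0,0],[0,0,1,0,0,0,0],[0,0,1,0,0,0,0]]]' 20;  python3 - <<'E'
from h import *
st()
for n in ("wrist","scene","top"):
    im,P=slope(n); cv2.imwrite(f"pics/p_{n}.png",im)
    for r in spot_in("bubble",n)[:2]: print(n,r)
    X,Y,Z=P[...,0],P[...,1],P[...,2]; hsv=cv2.cvtColor(im,cv2.COLOR_BGR2HSV)
    k=(cv2.inRange(hsv,(25,100,80),(60,255,255))>0)&(abs(X-.516)<.04)&(Y>-.03)&(Y<.09)
    if k.sum()>10: prect(P,k,"window"); v,u=np.argwhere(k).mean(0); print(u,v)
E
```

```text
t: 16.77
eef_pos: [0.524, -0.0185, 0.0942]
ee_rot: [3.139, -0.001, 2.5]
force: [-0.2, -5.8, 8.4]
width: 0.0004
gripper_force: 4.5
t 16.77 pos [ 0.524  -0.0185  0.0942] rot [ 3.139e+00 -1.000e-03  2.500e+00] F [-0.2 -5.8  8.4] w 0.0004 q [ 0.34  0.24 -0.49 -0.   -0.84 -2.55]
wrist 24223
23800 [-0.0014  0.0073  0.0677] slope along shelf -0.0075
wrist {'uv': [380.1, 187.8], 'confidence': 0.76}
window 1618 [516.6  28.8] [13.2 53.6] 8.3 zmed 0.0944
379.1458590852905 187.31025957972807
scene 808
661 [0.0001 0.009  0.0686] slope along shelf -0.0089
top 873
765 [-0.0009  0.007   0.0676] slope along shelf -0.0071
```

View pics/p_wrist.png

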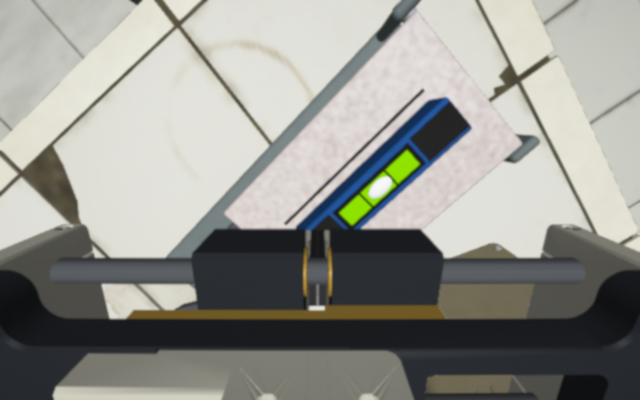

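The wrist view shows the bubble at (380,187), close to the middle of the window. I'll work out its offset along the level.

Run:
```python
from h import *
im=cv2.imread("pics/p_wrist.png"); p=camera_params("wrist"); hsv=cv2.cvtColor(im,cv2.COLOR_BGR2HSV)
roi=np.zeros(im.shape[:2],np.uint8); cv2.fillConvexPoly(roi,np.array([[330,215],[352,228],[428,160],[408,142]]),1)
g=(cv2.inRange(hsv,(25,100,80),(60,255,255))>0)&(roi>0)
hull=np.zeros_like(roi); cv2.fillConvexPoly(hull,cv2.convexHull(np.argwhere(g)[:,::-1].astype(np.int32)),1)
w=(im.min(2)>120)&(hull>0); dk=(im.max(2)<110)&(hull>0)
f=lambda m:np.array([at_z(p,q,.0945)[:2] for q in np.argwhere(m)[:,::-1]])@[-.143,.99]*1000
a,b=f(hull>0),f(w); print("window",np.percentile(a,[1,99]),"mid",np.percentile(a,[1,99]).mean(),"bubble",w.sum(),b.mean(),b.min(),b.max())
h,e=np.histogram(f(dk),bins=np.arange(-76,36,1.5)) ; print([(round(x,1),n) for x,n in zip(e,h) if n])
c=cv2.resize(im[130:240,310:450],None,fx=5,fy=5,interpolation=cv2.INTER_CUBIC); cv2.imwrite("pics/bub.png",c)
```

```text
window [-71.33218352 -19.22196002] mid -45.27707176870944 bubble 366 -43.94451402558546 -51.88928042379868 -35.96433815704396
[(np.float64(-73.0), np.int64(8)), (np.float64(-71.5), np.int64(3)), (np.float64(-70.0), np.int64(2)), (np.float64(-68.5), np.int64(2)), (np.float64(-67.0), np.int64(3)), (np.float64(-65.5), np.int64(4)), (np.float64(-64.0), np.int64(4)), (np.float64(-62.5), np.int64(3)), (np.float64(-61.0), np.int64(4)), (np.float64(-59.5), np.int64(3)), (np.float64(-58.0), np.int64(5)), (np.float64(-56.5), np.int64(7)), (np.float64(-55.0), np.int64(7)), (np.float64(-53.5), np.int64(2)), (np.float64(-52.0), np.int64(4)), (np.float64(-50.5), np.int64(4)), (np.float64(-49.0), np.int64(4)), (np.float64(-47.5), np.int64(5)), (np.float64(-46.0), np.int64(3)), (np.float64(-44.5), np.int64(3)), (np.float64(-43.0), np.int64(4)), (np.float64(-41.5), np.int64(4)), (np.float64(-40.0), np.int64(4)), (np.float64(-38.5), np.int64(3)), (np.float64(-37.0), np.int64(9)), (np.float64(-35.5), np.int64(6)), (np.float64(-34.0), np.int64(4)), (np.float64(-32.5), np.int64(4)), (np.float64(-31.0), np.int64(4)), (np.float64(-29.5), np.int64(4)), (np.float64(-28.0), np.int64(5)), (np.float64(-26.5), np.int64(6)), (np.float64(-25.0), np.int64(4)), (np.float64(-23.5), np.int64(4)), (np.float64(-22.0), np.int64(3)), (np.float64(-20.5), np.int64(4)), (np.float64(-19.0), np.int64(6))]
```

View pics/bub.png

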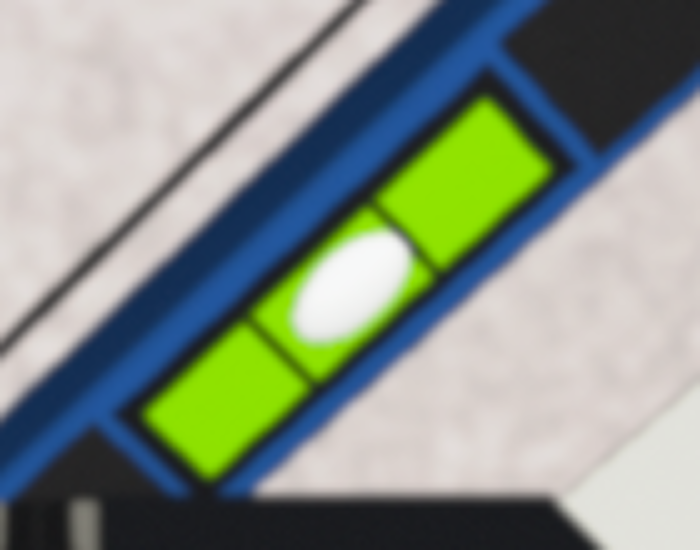

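The bubble sits between the marks, about 1.3 mm (0.007 rad) from centre, and depth slopes of −0.007 to −0.009 from three cameras agree. The shelf is bedded, having dropped 0.041 rad. I'll ease the sideways push and check that the press holds steady.

```bash
python3 -m jog '[[[-0.6,-0.8,0.3,0,0,0,0],[-1.2,-1.6,0.6,0,0,0,0],[-1.2,-1.6,0.6,0,0,0,0],[-1.2,-1.6,0.6,0,0,0,0],[-1.2,-1.6,0.6,0,0,0,0],[-1.2,-1.6,0.6,0,0,0,0],[-1.2,-1.6,0.6,0,0,0,0],[-1.2,-1.6,0.6,0,0,0,0]]]' 20
python3 - <<'E'
from h import *
st()
im,P=slope("wrist"); p=camera_params("wrist"); hsv=cv2.cvtColor(im,cv2.COLOR_BGR2HSV); X,Y=P[...,0],P[...,1]
g=(cv2.inRange(hsv,(25,100,80),(60,255,255))>0)&(abs(X-.516)<.04)&(Y>-.03)&(Y<.09)
prect(P,g,"window")
hull=np.zeros(g.shape,np.uint8); cv2.fillConvexPoly(hull,cv2.convexHull(np.argwhere(g)[:,::-1].astype(np.int32)),1)
f=lambda m:np.array([at_z(p,q,.0945)[:2] for q in np.argwhere(m)[:,::-1]])@[-.143,.99]*1000
a,b=f(hull>0),f((im.min(2)>120)&(hull>0)); print("offset mm",b.mean()-np.percentile(a,[1,99]).mean(),len(b))
E
```

```text
t: 18.08
eef_pos: [0.5242, -0.0188, 0.094]
ee_rot: [3.137, -0.001, 2.5]
force: [-4.8, 5.1, 13.9]
width: 0.0004
gripper_force: 6.7
t 18.07 pos [ 0.5242 -0.0188  0.094 ] rot [ 3.137e+00 -1.000e-03  2.500e+00] F [-4.8  5.1 13.9] w 0.0004 q [ 0.34  0.24 -0.49 -0.   -0.83 -2.54]
wrist 24321
23902 [-0.0017  0.009   0.0676] slope along shelf -0.0092
window 1630 [516.9  28.6] [13.3 53.8] 8.4 zmed 0.0943
offset mm 1.9525652501629693 362
```

The stiffness is about 5 N/mm and the margin is thinner than I'd like, with the bubble reading 1.3 to 1.9 mm off. There is time, so I'll go back and turn the knob about 0.13 rad anticlockwise.

Run:
```python
from h import *
z=np.pi; rel6((.525,-.06,.17),(z,0,2.7)); rel6((.5425,-.1235,.172),(z,0,2.90))
```

```text
[-25.2 -32.1 -76.2] [ 0.0048 -0.0007 -0.1998]
[-77.2 -72.5 -78.5] [ 4.900e-03 -3.000e-04 -3.998e-01]
```

```bash
python3 -m jog '[[[0,0,-5,0,0,0,0],[0,0,-40,0,0,0,0],[-12,-15,-76,0,0,-0.1,40],[-45,-50,-78,0,0,-0.25,40],[-77,-72,-78,0.005,0,-0.4,40],[-77,-72,-78,0.005,0,-0.4,40]]]' 20
python3 - <<'E'
from h import *
st(); im,P=slope("wrist"); X,Y,Z=P[...,0],P[...,1],P[...,2]
prect(P,(Z>.122)&(Z<.145)&(abs(X-.54)<.04)&(abs(Y+.123)<.035),"bar")
prect(P,(Z>.095)&(Z<.145)&(abs(X-.54)<.04)&(abs(Y+.123)<.04),"plate"); cv2.imwrite("pics/w7.png",im)
im,P=slope("scene");X,Y,Z=P[...,0],P[...,1],P[...,2]
k=(Z>.122)&(Z<.14)&(abs(X-.54)<.03)&(abs(Y+.123)<.03); prect(P,k,"bar")
rel6((.5415,-.1235,.110),(np.pi,0,2.90))
E
```

```text
t: 18.88
eef_pos: [0.5421, -0.1257, 0.1698]
ee_rot: [-3.14, -0.003, 2.899]
force: [-0.1, 0.3, 0.1]
width: 0.0349
gripper_force: 0.0
t 18.88 pos [ 0.5421 -0.1257  0.1698] rot [-3.140e+00 -3.000e-03  2.899e+00] F [-0.1  0.3  0.1] w 0.0349 q [ 0.12  0.21 -0.33  0.   -1.03 -1.94]
wrist 17422
17066 [ 0.0043 -0.0333  0.0694] slope along shelf 0.0336
bar 1000 [ 538.6 -127.6] [14.  41.1] 78.1 zmed 0.1304
plate 2242 [ 538.7 -127.7] [42.5 43. ] 0.7 zmed 0.102
scene 1060
894 [ 0.0071 -0.0303  0.0699] slope along shelf 0.031
bar 96 [ 539.6 -126.5] [18.3 41.9] 73.5 zmed 0.1307
[ 0.1  0.7 59.9] [-0.0019 -0.003  -0.003 ]
```

View pics/w7.png

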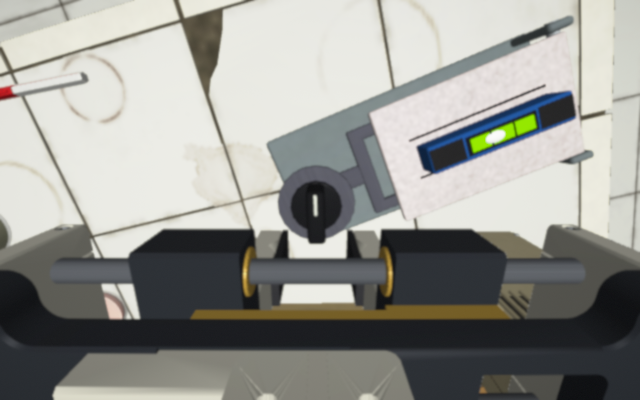

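The bar is at (316,210). I measure it at 168° and centred near (539,−127) mm. I grasp it, turn it 0.13 rad back and release it without any other turning.

```bash
python3 -m jog '[[[2.5,-1.5,30,0,0,-0.034,40],[2.5,-1.5,54,0,0,-0.034,40],[2.5,-1.5,60,0,0,-0.034,40],[2.5,-1.5,60,0,0,-0.034,40],[2.5,-1.5,60,0,0,-0.034,5],[2.5,-1.5,60,0,0,-0.034,5],[2.5,-1.5,60,0,0,-0.034,5],[2.5,-1.5,60,0,0,-0.034,5],[2.5,-1.5,60,0,0,-0.034,5]]]' 60 && python3 -m jog '[[[0,0,0,0,0,-0.05,5],[0,0,0,0,0,-0.1,5],[0,0,0,0,0,-0.13,5],[0,0,0,0,0,-0.13,5],[0,0,0,0,0,-0.13,5]]]' 60; python3 -c "
from h import *
st(); slope('wrist'); slope('scene')"
```

```text
t: 20.1
eef_pos: [0.5392, -0.1262, 0.1113]
ee_rot: [-3.138, -0.001, 2.934]
force: [-0.2, -5.3, 1.7]
width: 0.0135
gripper_force: 60.0
t: 20.72
eef_pos: [0.5392, -0.1262, 0.1113]
ee_rot: [-3.139, -0.002, 3.063]
force: [-0.6, -6.3, 1.2]
width: 0.0129
gripper_force: 60.0
t 20.73 pos [ 0.5392 -0.1262  0.1113] rot [-3.139e+00 -2.000e-03  3.063e+00] F [-0.6 -6.3  1.2] w 0.0129 q [ 0.13  0.27 -0.41  0.   -0.9  -1.78]
wrist 22297
21959 [ 0.0058 -0.0413  0.0696] slope along shelf 0.0417
scene 1026
849 [ 0.0025 -0.0413  0.0733] slope along shelf 0.0413
```

```bash
python3 -m jog '[[[0,0,0,0,0,0,40],[0,0,0,0,0,0,40],[0,0,0,0,0,0,40],[0,0,-5,0,0,0,40],[0,0,-40,0,0,0,40],[0,0,-60,0,0,0,0],[0,0,-60,0,0,0,0]]]' 20
python3 - <<'E'
from h import *
st(); slope("wrist"); z=np.pi
rel6((.525,-.07,.16),(z,0,2.7)); rel6((.5235,-.0185,.13),(z,0,2.5)); rel6((.5235,-.0185,.102),(z,0,2.5))
E
```

```text
t: 21.7
eef_pos: [0.5405, -0.1249, 0.1728]
ee_rot: [-3.14, 0.002, 3.064]
force: [0.3, 0.4, -0.9]
width: 0.0252
gripper_force: 0.0
t 21.7 pos [ 0.5405 -0.1249  0.1728] rot [-3.140e+00  2.000e-03  3.064e+00] F [ 0.3  0.4 -0.9] w 0.0252 q [ 0.13  0.2  -0.33  0.   -1.03 -1.78]
wrist 15592
15353 [ 0.0046 -0.0411  0.0701] slope along shelf 0.0414
[19.  53.6 11.4] [-1.400e-03  1.000e-04  3.638e-01]
[ 24.4 104.9  41.3] [-1.400e-03  2.000e-04  5.638e-01]
[ 24.4 104.9  69.3] [-1.400e-03  2.000e-04  5.638e-01]
```

```bash
python3 -m jog '[[[10,27,5,0,0,0.18,0],[19,54,11,0,0,0.36,0],[22,80,25,0,0,0.5,0],[24,105,41,0,0,0.564,0],[24,105,56,0,0,0.564,0],[24,105,65,0,0,0.564,0],[24,105,69,0,0,0.564,0],[24,105,71,0,0,0.564,0],[24,105,72,0,0,0.564,0],[24,105,73,0,0,0.564,0],[24,105,74,0,0,0.564,0],[24,105,74,0,0,0.564,0]]]' 20
```

```text
t: 23.25
eef_pos: [0.5239, -0.0188, 0.097]
ee_rot: [-3.139, 0.0, 2.5]
force: [0.4, -4.0, 6.6]
width: 0.0005
gripper_force: 2.6
```

```bash
python3 -m jog '[[[0,0,0.5,0,0,0,0],[-0.2,-0.3,1,0,0,0,0],[-0.4,-0.6,1.5,0,0,0,0],[-0.4,-0.6,2,0,0,0,0],[-0.4,-0.6,2,0,0,0,0],[-0.4,-0.6,2,0,0,0,0]]]' 20
```

```text
t: 24.0
eef_pos: [0.524, -0.0191, 0.0953]
ee_rot: [-3.14, 0.0, 2.5]
force: [-1.7, -1.8, 7.9]
width: 0.0005
gripper_force: 4.1
```

```bash
python3 -m jog '[[[-0.1,-0.1,0.4,0,0,0,0],[-0.1,-0.1,0.6,0,0,0,0],[-0.1,-0.1,0.6,0,0,0,0],[-0.1,-0.1,0.6,0,0,0,0],[-0.1,-0.1,0.6,0,0,0,0],[-0.1,-0.1,0.6,0,0,0,0]]]' 20
python3 - <<'E'
from h import *
st()
im,P=slope("wrist"); p=camera_params("wrist"); hsv=cv2.cvtColor(im,cv2.COLOR_BGR2HSV); X,Y=P[...,0],P[...,1]
g=(cv2.inRange(hsv,(25,100,80),(60,255,255))>0)&(abs(X-.516)<.04)&(Y>-.03)&(Y<.09)
prect(P,g,"window")
hull=np.zeros(g.shape,np.uint8); cv2.fillConvexPoly(hull,cv2.convexHull(np.argwhere(g)[:,::-1].astype(np.int32)),1)
f=lambda m:np.array([at_z(p,q,.0945)[:2] for q in np.argwhere(m)[:,::-1]])@[-.143,.99]*1000
a,b=f(hull>0),f((im.min(2)>120)&(hull>0)); print("offset mm",b.mean()-np.percentile(a,[1,99]).mean(),len(b)); slope("scene"); slope("top"); st()
E
```

```text
t: 24.75
eef_pos: [0.5242, -0.0191, 0.0951]
ee_rot: [-3.14, 0.001, 2.5]
force: [-2.9, -1.9, 12.9]
width: 0.0006
gripper_force: 6.1
t 24.75 pos [ 0.5242 -0.0191  0.0951] rot [-3.14e+00  1.00e-03  2.50e+00] F [-2.9 -1.9 12.9] w 0.0006 q [ 0.34  0.24 -0.49  0.   -0.84 -2.55]
wrist 24273
23854 [-0.0005  0.0008  0.0679] slope along shelf -0.0009
window 1629 [516.7  29.2] [13.3 53.9] 8.3 zmed 0.095
offset mm 0.11882118812683728 367
scene 820
680 [ 0.0013 -0.0013  0.0689] slope along shelf 0.0014
top 876
769 [ 0.0068 -0.0001  0.0646] slope along shelf 0.0011
t 24.9 pos [ 0.5242 -0.0191  0.0951] rot [-3.14e+00  1.00e-03  2.50e+00] F [-3.1 -1.  12.1] w 0.0004 q [ 0.34  0.24 -0.49  0.   -0.84 -2.55]
```

The bubble is centred to 0.1 mm and the shelf is bedded. I ease the press slightly to about 10 N and hand in.

```bash
python3 -m jog '[[[0,0,-0.2,0,0,0,0],[0,0,-0.2,0,0,0,0],[0,0,-0.2,0,0,0,0],[0,0,-0.2,0,0,0,0],[0,0,-0.2,0,0,0,0],[0,0,-0.2,0,0,0,0]]]' 20; python3 -c "
from h import *
s=st()
if 7.5<s['force'][2]<14: print(arm.job_done())"
```

```text
t: 25.65
eef_pos: [0.5241, -0.0191, 0.0952]
ee_rot: [-3.14, 0.001, 2.5]
force: [-3.3, -2.1, 12.0]
width: 0.0002
gripper_force: 5.4
t 25.65 pos [ 0.5241 -0.0191  0.0952] rot [-3.14e+00  1.00e-03  2.50e+00] F [-3.3 -2.1 12. ] w 0.0002 q [ 0.34  0.24 -0.49  0.   -0.84 -2.55]
the job is handed in; nothing more can be done
None
```

I handed the job in at 25.7 s with the level in the middle of the shelf, the shelf bedded and the arm pressing down at about 12 N; the bubble last measured about 0.1 mm off centre, after I turned the knob back about 0.13 rad to undo an accidental overturn.

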